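Free the battery pack from its charging dock

TASK

Two closed rectangular tins have been parked on the charging dock, hard against the battery pack, so first stack both of them, one on the other, squarely onto the third such tin that stands by itself on the board: a tidy column of three with the long sides parallel, let go of. Then pinch the two side catches of the battery pack together and lift it up out of the dock, and finish still holding it by the pinched catches, upright and steady in the air with its foot at least 6 cm above the dock's deck. Leave the column standing and everything else where it is.

Things in the scene. Friction and masses are not known exactly. Their poses are not given: they have to be found in the camera images.
- dock: fixed charging dock, a low plastic block 110 mm (its x) by 270 mm (its y) by 40 mm high; origin at the centre of its underside, z up. Its flat deck is 40 mm above the board; the battery pack's socket is at the middle and goes 32 mm down into it; the deck either side of it along y carries one tin
- pack_mid (a point): centre (half-way up) of the battery pack, an upright block 84 mm (x) by 36 mm (y) by 84 mm high, about 0.35 kg. Starts in the dock's socket, axes along the dock's, foot 32 mm below the deck, top 52 mm above it. A sprung catch on each y side locks under the socket's rim: the pack comes out only with both catches pressed in some 5 mm; fully in, it lifts straight up freely
- catch_left_pad (a point): centre of the outer face of the finger pad of the catch on the pack's +y side; pad 36 mm wide (along x), 30 mm high, upright, facing +y. Both pads are centred 27 mm above the deck (17 mm above the pack's centre), reaching from 12 to 42 mm above it. The two outer faces stand 62 mm apart released, 50 mm apart fully pressed
- catch_right_pad (a point): the same for the catch on the pack's -y side; its outer face looks along -y
- catch_left (a joint): how far the +y catch is pressed in: 0 released, 0.006 m against its stop; its spring takes 3 N to start and 7 N at the stop, where it carries the full grip
- catch_right (a joint): the same for the -y catch
- tin_a_mid (a point): closed flat metal tin, a plain rectangular box 58 mm (its x) by 84 mm (its y) by 40 mm high, 0.18 kg; point at its centre, half-way up. Starts on the dock's deck on the +y side of the pack, about 82 mm from the pack's centre, long side roughly along the dock's y, only about 10 mm from the catch so that no finger fits between
- tin_b_mid (a point): the same kind of flat metal tin, a plain rectangular box 58 mm (its x) by 84 mm (its y) by 40 mm high, 0.18 kg; point at its centre. Starts likewise on the -y side of the pack
- base_tin_mid (a point): the same kind of tin but full, 0.30 kg, standing by itself flat on the board, the foot of the column; loose; point at its centre, half-way up; 58 mm along its x, 84 mm along its y
- globe: glass lamp globe, 100 mm across and 106 mm high, standing on its neck; bystander; origin at the centre of its underside
- jar: clear plastic jar with twist top, 62 mm across, 84 mm high; bystander, stands about 120 mm from the lone tin, off one of its long sides; origin at the centre of its underside
- round_tin: flat round shoe-polish tin, 70 mm across, 27 mm high; bystander, not part of the column; origin at the centre of its underside
- brush: wooden clothes brush lying bristles down, 260 mm by 50 mm by 40 mm high; bystander; origin under the middle of its head, handle towards its -x
- horn: steel shoe horn lying flat, about 210 mm by 36 mm, 4 mm thick; bystander; origin at its middle, on the board
- bowl: white china key bowl, 110 mm across, 45 mm high; bystander; origin at the centre of its underside
Mind the look-alikes: they are no part of the job. Leave any purple look-alike of the part that bears tin_b_mid alone.

How it is judged:
By the outcome, as a careful person would: the job done as asked, in the order asked, and still so for the second after the job is handed in, while the arm keeps its last pose, push and grip.
It also fails if it takes over 72 s, if anything falls off the work surface, if the arm or the gripper's body presses on something with over 40 N, if the wrist force passes 120 N, or if a joint passes its speed limit or range.

ROBOT

A 7-joint arm with a two-finger parallel gripper is mounted at the origin on the work surface. World frame = base frame: x ahead of the robot, y to its left, z up, the work surface at z = 0. Lengths are in m, angles in rad, forces in N, time in s.
With the tool pointing down it reaches from about 0.425 to 0.875 m from the base axis. Payload 4.7 kg.
Tool frame: the origin (TCP) lies on the mounting face of the last link; the fingertips stand 182 mm ahead of it and the grasp point (between the pads) lies 164 mm ahead of it; x points along the fingers, y is the direction in which the jaws open and shut, and the axes are right-handed (so a half turn about x gives the same grasp; the last joint's range is limited). The gripper opens to 87 mm and grips with 3 to 60 N. Pads are 19 mm wide; open, the fingers measure 117 mm over their backs; the gripper's body (75 mm by 190 mm) begins 51 mm behind the grasp point.
Start: joints at [-1.127, 0.321, -0.07, 1.45, 0.023, 1.371, -0.057], TCP at [0.271, 0.591, 0.405] pointing down, gripper open.
Joint ranges: [-2.86, 2.86], [-0.3, 2.09], [-1.38, 1.24], [0.06, 2.45], [-1.56, 4.7], [0.09, 2.05], [-2.69, 2.69]. Speed limits (rad/s): [2.57, 2.57, 3.14, 3.14, 3.14, 3.14, 3.14].

INTERFACE

Orientations are given as a rotation vector (axis times angle).
In Python, from bench import monitor, get_image, ctrl gives the robot as it stands.
- The arm moves only by the shell command python3 -m creep 'ROWS' [FORCE]. ROWS is JSON, a list of rows, each a list of 7 numbers: the shift along the tool's x, y, z in mm, then the turn, a rotation vector about the tool's x, y, z in rad, then the finger opening in mm, from 0 to 87. A call has 1 to 5 rows; each row shifts and turns the commanded pose from where the row before left it, along the tool's axes as they then stand; what a row does not reach is not made up. A row lasts 1/10 s, in which the tool goes at most 50 mm and 8.59 degrees, less where a joint would pass 70% of its speed; a pose out of reach is approached as far as the arm can. A call is refused whole if a number of a shift passes 50 or a number of a turn 0.15, either way. A call with a gripper value outside its range is refused whole. The fingers move at their own pace and stop on an object; FORCE is the grip in N (left out, the last holds). Time passes only in rows, so rows that do not move let the fingers close. It gives the time, the measured TCP pose, the force and the opening at its end, in the units of the state.
- monitor.get_state(): the state, without advancing time (a new reading comes with each control period).
- get_image(name): name is "scene" or "top" or "wrist"; returns a dict with "img" (480x640x3 uint8, red, green, blue), "mtx" (3x3 intrinsics, pixels), "D" ([k1, k2, p1, p2, k3] as OpenCV has them; the pictures are not rectified), "view" (4x4, takes a point from world to camera coordinates). Camera axes: x right, y up, looking along -z (the intrinsics and any distortion apply to the point x, -y, -z); pixel columns grow to the right and rows downward; lengths in m; the calibration is good to about 2 mm. A picture is of the moment at which its call begins. There is no depth.
- ctrl.close_job(): hands the job in, once; it reports no verdict.
The state is a dict: "time": time; "joint_positions": joint angles; "qd": joint speeds; "joint_torque": joint torques, N m; "position": TCP position; "tool_rot": TCP orientation; "ft_force": force on the tool from outside, world axes, zero at the start; "torque": the same for the moment, N m; "grip_width": opening from 0.0 (shut) to 1.0 (fully open).
Only numpy, scipy, OpenCV 4.12 (cv2) and the standard library are available. Lean on these libraries where they do the work, as an engineer would, in place of code of your own. Each camera call takes 0.05 s, during which the arm holds its last target.

## Working session

There is one attempt and no reset: what is moved stays moved. The work goes in short steps, Python scripts to look and compute and a shell command to move; the robot and the scene stay as the last step left them, time stands still between calls to the robot, and variables do not carry over. Pictures are saved under pics/ and viewed, and the job is handed in when it is done.

```bash
ls; mkdir -p pics; python3 - <<'E'
from bench import monitor, get_image, ctrl
import cv2,numpy as np
s=monitor.get_state()
print({k:np.round(v,3).tolist() for k,v in s.items()})
for n in ["scene","top","wrist"]:
    d=get_image(n); cv2.imwrite(f"pics/{n}0.png",d["img"][:,:,::-1]); print(n,np.round(d["mtx"],1).tolist(),d["D"],np.round(d["view"],3).tolist())
E
```

```text
pics
{'time': 0.0, 'joint_positions': [-1.127, 0.322, -0.07, 1.452, 0.023, 1.371, -0.057], 'qd': [0.0, -0.0, -0.001, 0.001, -0.001, 0.002, -0.0], 'joint_torque': [0.0, -49.129, -0.404, -31.253, -0.064, 0.044, 0.0], 'position': [0.271, 0.591, 0.404], 'tool_rot': [0.336, 1.545, -0.339], 'ft_force': [0.031, -0.669, -0.058], 'torque': [-0.066, -0.008, 0.015], 'grip_width': 1.0}
scene [[511.2, 0.0, 311.5], [0.0, 511.2, 243.7], [0.0, 0.0, 1.0]] [-0.04793729  0.          0.          0.          0.        ] [[0.811, 0.585, 0.02, -0.446], [-0.437, 0.583, 0.685, 0.177], [0.389, -0.564, 0.729, -1.618], [0.0, 0.0, 0.0, 1.0]]
top [[503.1, 0.0, 321.7], [0.0, 503.1, 243.5], [0.0, 0.0, 1.0]] [-0.04430561  0.          0.          0.          0.        ] [[-0.02, -1.0, -0.01, 0.02], [0.992, -0.021, 0.125, -0.556], [-0.125, -0.008, 0.992, -1.357], [0.0, 0.0, 0.0, 1.0]]
wrist [[379.3, 0.0, 312.4], [0.0, 379.3, 234.3], [0.0, 0.0, 1.0]] [-0.03540767  0.          0.          0.          0.        ] [[0.417, 0.909, -0.001, -0.65], [-0.88, 0.403, -0.25, 0.031], [-0.227, 0.105, 0.968, -0.389], [0.0, 0.0, 0.0, 1.0]]
```

View pics/top0.png

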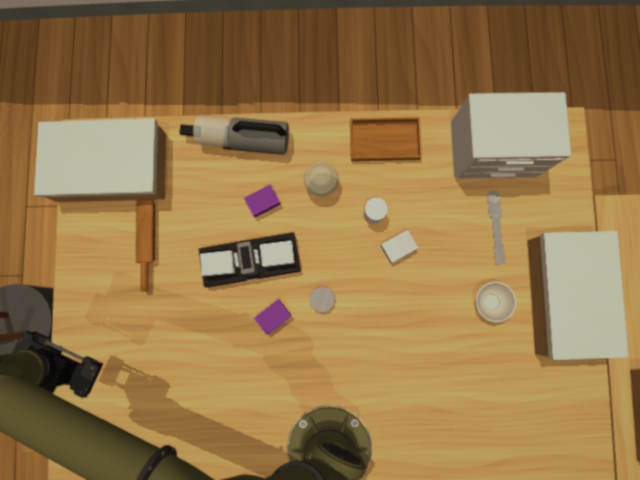

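View pics/scene0.png

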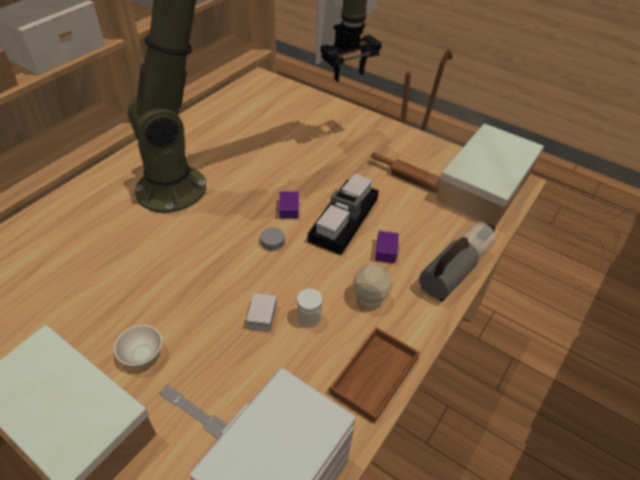

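View pics/wrist0.png

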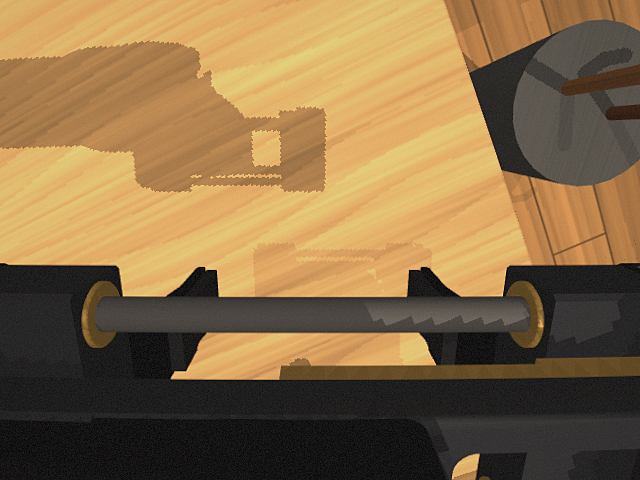

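Top view: the dock is at (249,259) with white tins at (217,263) and (278,253) either side of the pack. The lone white tin is at (400,247), with the jar at (375,210). The purple look-alike boxes at (262,200) and (272,316) stay untouched. Next I'll measure.

```bash
cat > h.py <<'E'
from bench import monitor, get_image, ctrl
import cv2,numpy as np
from scipy.spatial.transform import Rotation as R
def ray(d,px):
    px=np.asarray(px,float).reshape(-1,1,2)
    n=cv2.undistortPoints(px,np.array(d["mtx"],float),np.array(d["D"],float)).reshape(-1,2)
    V=np.array(d["view"]); Rt=V[:3,:3].T; o=-Rt@V[:3,3]
    dirs=np.c_[n[:,0],-n[:,1],-np.ones(len(n))]@Rt.T
    return o,dirs
def onplane(d,px,z):
    o,r=ray(d,px); t=(z-o[2])/r[:,2]; return o+r*t[:,None]
def proj(d,P):
    P=np.asarray(P,float).reshape(-1,3); V=np.array(d["view"]); c=P@V[:3,:3].T+V[:3,3]
    c=c*[1,-1,-1]
    return cv2.projectPoints(c,np.zeros(3),np.zeros(3),np.array(d["mtx"],float),np.array(d["D"],float))[0].reshape(-1,2)
def rect(P):
    (c,wh,a)=cv2.minAreaRect((P[:,:2]*1000).astype(np.float32))
    b=cv2.boxPoints((c,wh,a)); e1=b[1]-b[0]; e2=b[2]-b[1]
    L=e1 if np.linalg.norm(e1)>np.linalg.norm(e2) else e2
    ang=np.degrees(np.arctan2(L[1],L[0]))
    return np.round(c,1),np.round(sorted(wh),1),round((ang+90)%180-90,1)
def save(n,img,crop=None,s=1):
    if crop: x0,y0,x1,y1=crop; img=img[y0:y1,x0:x1]
    cv2.imwrite(f"pics/{n}.png",cv2.resize(img[:,:,::-1],None,fx=s,fy=s,interpolation=cv2.INTER_CUBIC))
E
python3 - <<'E'
from h import *
d=get_image("top"); im=d["img"]
save("top1",im,(180,160,440,340),3)
hsv=cv2.cvtColor(im,cv2.COLOR_RGB2HSV)
for p in [(217,263),(278,253),(400,247),(246,258),(205,275),(262,200),(375,210),(330,300)]: print(p,im[p[1],p[0]],hsv[p[1],p[0]])
E
```

```text
(217, 263) [189 190 170] [ 32  27 190]
(278, 253) [189 191 173] [ 33  24 191]
(400, 247) [189 188 168] [ 29  28 189]
(246, 258) [42 38 35] [13 43 42]
(205, 275) [123 116 102] [ 20  44 123]
(262, 200) [129  61 128] [150 134 129]
(375, 210) [189 191 177] [ 34  19 191]
(330, 300) [158 148 133] [ 18  40 158]
```

View pics/top1.png

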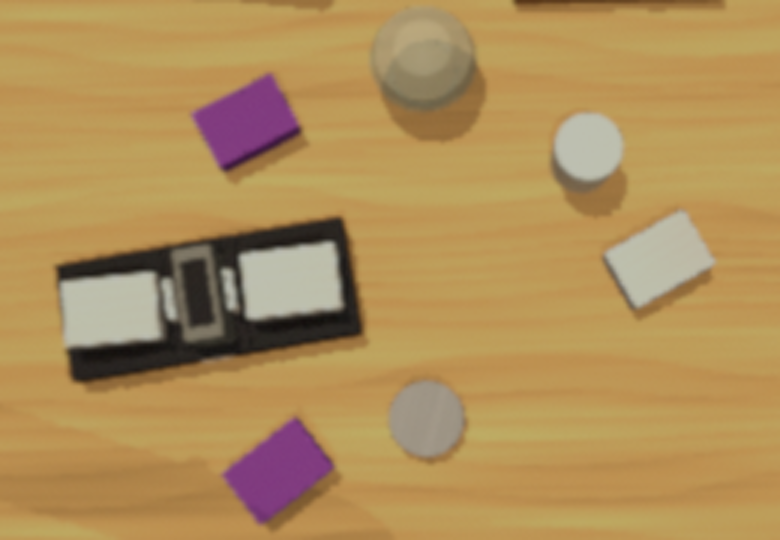

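The crop shows white-topped tins on the dock at crop (112,308) and (290,280), small white catch pads at (168,298) and (229,288), and the lone white tin at (658,258). The two purple boxes are the look-alikes. Next is measuring.

```bash
python3 - <<'E'
from h import *
d=get_image("top"); im=cv2.resize(d["img"],None,fx=1,fy=1)
hsv=cv2.cvtColor(im,cv2.COLOR_RGB2HSV)
m=((hsv[...,1]<50)&(hsv[...,2]>160)).astype(np.uint8)
cs,_=cv2.findContours(m,cv2.RETR_EXTERNAL,cv2.CHAIN_APPROX_NONE)
def gray_rect(seed,z,r=28):
    pass
for c in cs:
    a=cv2.contourArea(c); x,y,w,h=cv2.boundingRect(c)
    if a<30 or not(190<x<440 and 180<y<320): continue
    c=c.reshape(-1,2)
    M=cv2.moments(c.reshape(-1,1,2)); cen=[M['m10']/M['m00'],M['m01']/M['m00']]
    for z in ([.04] if x>330 else [.08,.082]): print(np.round(cen,1),a,z,rect(onplane(d,c,z)),np.round(onplane(d,[cen],z),4))
# dark dock
m=((hsv[...,2]<75)).astype(np.uint8); 
cs,_=cv2.findContours(m,cv2.RETR_EXTERNAL,cv2.CHAIN_APPROX_NONE)
m2=np.zeros_like(m)
pts=[c.reshape(-1,2) for c in cs if 190<c[:,:,0].min() and c[:,:,0].max()<310 and 225<c[:,:,1].min() and c[:,:,1].max()<295]
p=np.vstack(pts); h=cv2.convexHull(p).reshape(-1,2)
print("dock",cv2.minAreaRect(p.astype(np.float32)),rect(onplane(d,h,.04)))
s=monitor.get_state(); Rm=R.from_rotvec(s["tool_rot"]).as_matrix(); print(np.round(Rm,3).tolist())
E
```

```text
[216.2 262.8] 608.5 0.08 (array([504.5, 291.5]), array([57.3, 83.1]), np.float32(-85.4)) [[0.5043 0.2911 0.08  ]]
[216.2 262.8] 608.5 0.082 (array([504.3, 291.1]), array([57.2, 83. ]), np.float32(-85.4)) [[0.5041 0.2907 0.082 ]]
[276.4 253.2] 611.0 0.08 (array([527.2, 129.7]), array([57.1, 83. ]), np.float32(-84.0)) [[0.527  0.1296 0.08  ]]
[276.4 253.2] 611.0 0.082 (array([526.9, 129.5]), array([57. , 82.9]), np.float32(-84.0)) [[0.5268 0.1294 0.082 ]]
[399.4 245.7] 581.0 0.04 (array([ 545.2, -205.5]), array([57.5, 83. ]), np.float32(-61.5)) [[ 0.5449 -0.2053  0.04  ]]
[375.7 208.4] 351.0 0.04 (array([ 650.6, -143.1]), array([58.4, 59.5]), np.float32(-1.8)) [[ 0.6508 -0.1437  0.04  ]]
dock ((249.0852813720703, 259.57080078125), (39.14094161987305, 97.10704803466797), 80.31121826171875) (array([515.5, 208.8]), array([108.5, 266.4]), np.float32(-81.4))
[[-0.0, 0.417, 0.909], [-0.001, 0.909, -0.417], [-1.0, -0.001, 0.0]]
```

Measured sizes match the given ones: 57×83 mm tin tops, tins 163 mm apart, dock 108×266 mm. Target poses:

| Item | x (m) | y (m) | Yaw |
|---|---|---|---|
| Tin A | .5045 | .2915 | long side −85.4° |
| Tin B | .527 | .1297 | long side −84° |
| Base tin | .545 | −.2055 | long side −61.5° |

First I'll turn the jaws from 65.4° to 4.6°, which is +1.06 rad about tool x.

```bash
cat > go.py <<'E'
import sys
from h import *
# usage: go.py x y zgrasp jawdeg
x,y,z,j=map(float,sys.argv[1:5])
s=monitor.get_state(); M=R.from_rotvec(s["tool_rot"]).as_matrix(); p=np.array(s["position"])
g=p+M[:,0]*0.164
e=np.array([x,y,z])-g
dz=(np.degrees(np.arctan2(M[1,1],M[0,1]))-j+90)%180-90
# desired R
sg=1 if np.dot(M[:2,1],[np.cos(np.radians(j)),np.sin(np.radians(j))])>0 else -1
yv=sg*np.array([np.cos(np.radians(j)),np.sin(np.radians(j)),0]); xv=np.array([0,0,-1.]); D=np.c_[xv,yv,np.cross(xv,yv)]
print("t",round(s["time"],2),"grasp",np.round(g*1000,1),"jaw",round(float(np.degrees(np.arctan2(M[1,1],M[0,1]))),2),"open",round(s["grip_width"]*87,1))
print("tool shift mm",np.round(M.T@e*1000,1),"| in final axes",np.round(D.T@e*1000,1),"turn",np.round(R.from_matrix(M.T@D).as_rotvec(),4),"F",np.round(s["ft_force"],1))
print("q",np.round(s["joint_positions"],2))
E
python3 -m creep '[[0,0,0,0.14,0,0,87],[0,0,0,0.14,0,0,87],[0,0,0,0.14,0,0,87],[0,0,0,0.14,0,0,87],[0,0,0,0.14,0,0,87]]' 30
python3 -m creep '[[0,0,0,0.14,0,0,87],[0,0,0,0.14,0,0,87],[0,0,0,0.08,0,0,87],[0,0,0,0,0,0,87]]'
python3 go.py .5045 .2915 .13 4.6
```

```text
time: 0.75
position: [0.2708, 0.5909, 0.4046]
tool_rot: [0.883, 1.384, -0.883]
ft_force: [0.8, -0.2, -0.1]
grip_width: 0.998
time: 1.15
position: [0.2708, 0.5909, 0.4046]
tool_rot: [1.149, 1.246, -1.149]
ft_force: [-0.1, 0.6, 0.5]
grip_width: 1.001
t 1.15 grasp [270.8 590.8 240.6] jaw 4.64 open 87.1
tool shift mm [110.7 208.7 317.2] | in final axes [110.6 208.9 317.1] turn [ 0.0007  0.0003 -0.    ] F [-0.1  0.6  0.5]
q [-1.23  0.32  0.07  1.46 -0.02  1.37 -1.09]
```

```bash
python3 -m creep '[[10,22,34,0,0,0,87],[10,22,34,0,0,0,87],[10,22,34,0,0,0,87],[10,22,34,0,0,0,87],[10,22,34,0,0,0,87]]'
python3 -m creep '[[12,22,34,0,0,0,87],[12,22,34,0,0,0,87],[12,22,34,0,0,0,87],[12,22,34,0,0,0,87],[0,0,0,0,0,0,87]]'
python3 go.py .5045 .2915 .13 4.6
python3 - <<'E'
from h import *
for n in("wrist","top"):
    d=get_image(n); save(n+"2",d["img"])
E
```

```text
time: 1.65
position: [0.395, 0.4289, 0.3545]
tool_rot: [1.148, 1.248, -1.147]
ft_force: [0.4, 0.0, -0.1]
grip_width: 0.998
time: 2.15
position: [0.4964, 0.295, 0.3052]
tool_rot: [1.152, 1.239, -1.158]
ft_force: [0.0, -0.3, 0.3]
grip_width: 0.999
t 2.15 grasp [496.4 294.2 141.2] jaw 4.18 open 86.9
tool shift mm [11.2  7.8  3.2] | in final axes [11.2  7.8  3.3] turn [-0.0073  0.0052  0.0002] F [ 0.  -0.3  0.3]
q [-0.82  0.24  0.27  1.77 -0.07  1.15 -0.46]
```

View pics/wrist2.png

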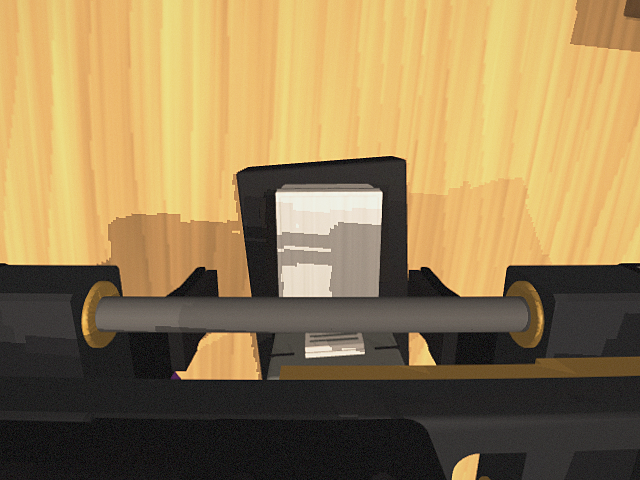

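The wrist view shows tin A (275–382, 190–297) centred between the fingers, with its sides parallel to them. Now descending.

```bash
python3 -m creep '[[11,8,3,-0.007,0.005,0,87],[0,0,0,0,0,0,87]]'
python3 go.py .5045 .2915 .063 4.6
```

```text
time: 2.45
position: [0.501, 0.3001, 0.2944]
tool_rot: [1.145, 1.255, -1.141]
ft_force: [-0.4, 0.4, -0.2]
grip_width: 1.0
t 2.45 grasp [500.7 300.8 130.4] jaw 5.17 open 87.0
tool shift mm [67.3  3.   9.9] | in final axes [67.4  3.   9.5] turn [ 0.0099 -0.0042  0.0011] F [-0.4  0.4 -0.2]
q [-0.82  0.26  0.27  1.76 -0.08  1.12 -0.43]
```

The arm overshoots slightly after a fast move and then settles, so I'll measure only once it's settled.

```bash
python3 -m creep '[[20,3,9.5,0.009,-0.004,0,87],[15,0,0,0,0,0,87],[0,0,0,0,0,0,87],[0,0,0,0,0,0,87]]'
python3 go.py .5045 .2915 .063 4.6
```

```text
time: 2.85
position: [0.5045, 0.2913, 0.2604]
tool_rot: [1.15, 1.247, -1.15]
ft_force: [-0.3, 0.5, -0.5]
grip_width: 1.003
t 2.85 grasp [504.4 291.4  96.4] jaw 4.6 open 87.3
tool shift mm [33.4  0.2 -0.1] | in final axes [33.4  0.1 -0.1] turn [ 0.0001 -0.0009  0.0009] F [-0.3  0.5 -0.5]
q [-0.8   0.3   0.27  1.8  -0.09  1.06 -0.42]
```

```bash
python3 -m creep '[[17,0,0,0,0,0,87],[16,0,0,0,0,0,87],[0,0,0,0,0,0,87],[0,0,0,0,0,0,50],[0,0,0,0,0,0,50]]' 25
python3 -m creep '[[0,0,0,0,0,0,50],[0,0,0,0,0,0,50],[0,0,0,0,0,0,50]]' 25
python3 go.py .5045 .2915 .063 4.6
```

```text
time: 3.35
position: [0.5055, 0.291, 0.2291]
tool_rot: [1.153, 1.246, -1.148]
ft_force: [-0.1, -0.6, -0.4]
grip_width: 0.895
time: 3.65
position: [0.5052, 0.2906, 0.2283]
tool_rot: [1.152, 1.246, -1.149]
ft_force: [0.1, -0.3, 1.1]
grip_width: 0.668
t 3.65 grasp [505.3 290.9  64.3] jaw 4.53 open 58.1
tool shift mm [ 1.3 -0.8 -0.7] | in final axes [ 1.3 -0.8 -0.7] turn [-0.0012 -0.0016 -0.0009] F [ 0.1 -0.3  1.1]
q [-0.8   0.33  0.27  1.82 -0.1   1.   -0.41]
```

```bash
python3 -m creep '[[-10,0,0,0,0,0,50],[-25,0,0,0,0,0,50],[-35,0,0,0,0,0,50],[-35,0,0,0,0,0,50],[-15,0,0,0,0,0,50]]'
python3 -m creep '[[0,0,0,-0.14,0,0,50],[0,0,0,-0.14,0,0,50],[0,0,0,-0.137,0,0,50],[0,0,0,0,0,0,50],[0,0,0,0,0,0,50]]'
python3 go.py .545 -.2055 .183 28.5
```

```text
time: 4.15
position: [0.5058, 0.2906, 0.3518]
tool_rot: [1.156, 1.245, -1.146]
ft_force: [0.4, 0.3, -1.0]
grip_width: 0.663
time: 4.65
position: [0.5049, 0.2902, 0.3472]
tool_rot: [0.839, 1.404, -0.839]
ft_force: [-0.1, -0.3, -1.0]
grip_width: 0.662
t 4.65 grasp [504.7 290.3 183.2] jaw 28.22 open 57.6
tool shift mm [-1.000e-01 -1.990e+02  4.559e+02] | in final axes [ 2.000e-01 -2.012e+02  4.549e+02] turn [-0.0048 -0.0008  0.0005] F [-0.1 -0.3 -1. ]
q [-0.78  0.21  0.24  1.71 -0.05  1.23 -0.03]
```

```bash
python3 -m creep '[[0,-10,22,0,0,0,50],[0,-16,36,0,0,0,50],[0,-17,38,0,0,0,50],[0,-17,38,0,0,0,50],[0,-17,38,0,0,0,50]]'
python3 -m creep '[[0,-17,38,0,0,0,50],[0,-17,38,0,0,0,50],[0,-17,38,0,0,0,50],[0,-17,38,0,0,0,50],[0,-17,38,0,0,0,50]]'
python3 -m creep '[[0,-16,38,0,0,0,50],[0,-10,30,0,0,0,50],[0,-4,10,0,0,0,50],[0,0,0,0,0,0,50],[0,0,0,0,0,0,50]]'
python3 go.py .545 -.2055 .183 28.5
```

```text
time: 5.15
position: [0.519, 0.1008, 0.3474]
tool_rot: [0.839, 1.404, -0.838]
ft_force: [1.1, 0.3, -1.5]
grip_width: 0.666
time: 5.65
position: [0.5346, -0.1067, 0.3473]
tool_rot: [0.84, 1.404, -0.838]
ft_force: [1.5, 0.5, -0.9]
grip_width: 0.663
time: 6.15
position: [0.5457, -0.1864, 0.3468]
tool_rot: [0.838, 1.406, -0.835]
ft_force: [0.1, 1.0, -2.0]
grip_width: 0.663
t 6.15 grasp [ 545.6 -186.   182.8] jaw 28.44 open 57.7
tool shift mm [-0.2 -9.8 16.9] | in final axes [-0.2 -9.8 16.9] turn [-0.001  -0.0025 -0.0004] F [ 0.1  1.  -2. ]
q [-0.23  0.22  0.6   1.73 -0.13  1.23  0.89]
```

```bash
python3 -m creep '[[10,-9.8,16.9,0,0,0,50],[30,0,0,0,0,0,50],[30,0,0,0,0,0,50],[0,0,0,0,0,0,50],[0,0,0,0,0,0,50]]'
python3 go.py .545 -.2055 .103 28.5
python3 - <<'E'
from h import *
for n,c in(("wrist",None),("scene",(180,200,380,350)),("top",(340,180,460,300))):
    d=get_image(n); save(n+"3",d["img"],c,1 if c is None else 4)
E
```

```text
time: 6.65
position: [0.5454, -0.2057, 0.2774]
tool_rot: [0.836, 1.406, -0.834]
ft_force: [0.4, -0.7, -0.7]
grip_width: 0.666
t 6.65 grasp [ 545.2 -205.3  113.4] jaw 28.54 open 57.9
tool shift mm [10.4 -0.3  0.1] | in final axes [10.4 -0.3  0. ] turn [ 0.0007 -0.0021 -0.0002] F [ 0.4 -0.7 -0.7]
q [-0.19  0.31  0.59  1.79 -0.19  1.1   0.97]
```

View pics/scene3.png

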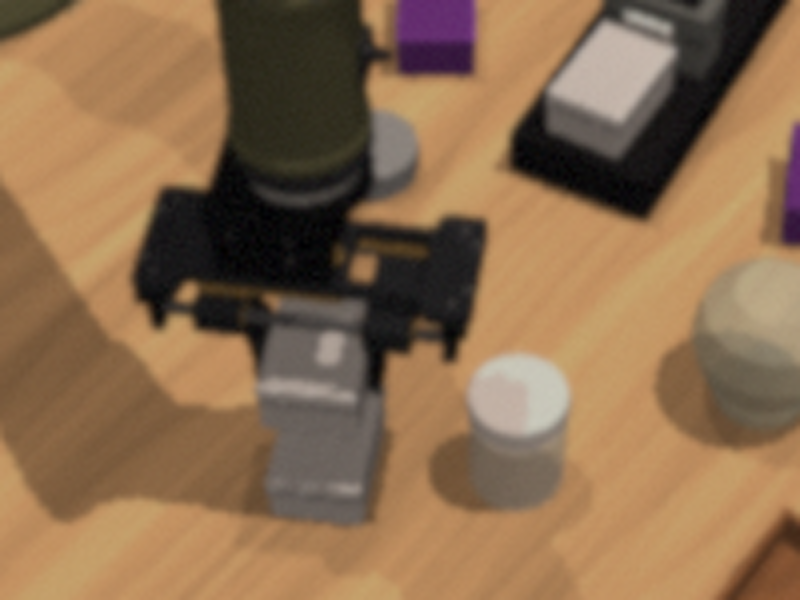

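View pics/wrist3.png

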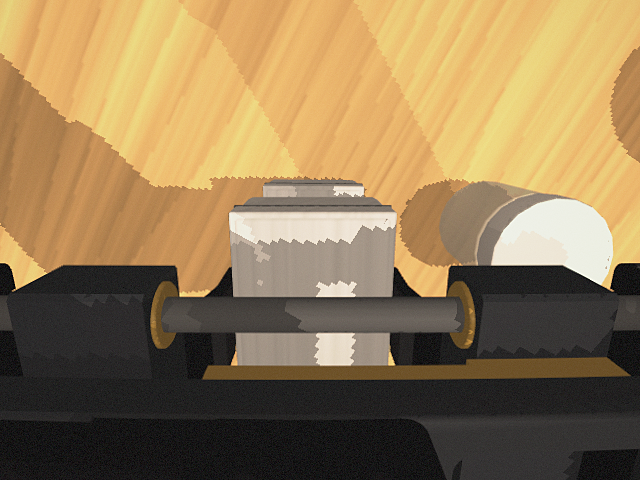

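View pics/top3.png

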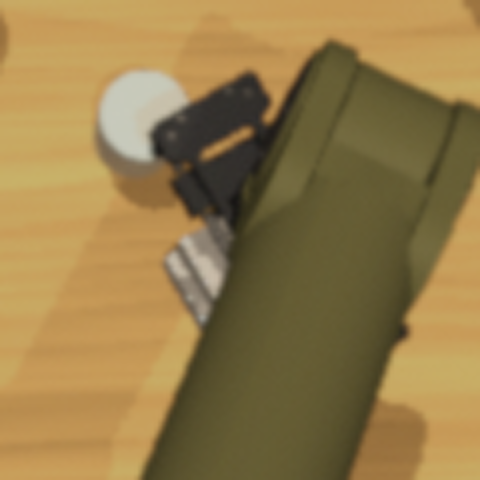

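In the wrist view the held tin's top spans x 230–397 and the base tin's far edge x 263–364. Both are centred at 313.5, so they line up sideways. I'll check the lengthwise alignment by casting the far edges.

```bash
python3 - <<'E'
from h import *
d=get_image("wrist"); save("w4",d["img"],(220,170,420,230),4)
u=np.array([np.cos(np.radians(118.5)),np.sin(np.radians(118.5))]); c=np.array([.545,-.2055])
for lab,px,z in (("held top far L",(230,211),.129),("held far R",(396,211),.129),("base far L",(264,184),.04),("base far R",(364,184),.04)):
    P=onplane(d,[px],z)[0]; e=P[:2]-c; print(lab,np.round(P,4),"along long %.1f short %.1f"%(e@u*1000,(e@[u[1],-u[0]])*1000))
E
```

```text
held top far L [ 0.5011 -0.1826  0.129 ] along long 41.1 short -27.6
held far R [ 0.5518 -0.1551  0.129 ] along long 41.0 short 30.0
base far L [ 0.5028 -0.1834  0.04  ] along long 39.6 short -26.6
base far R [ 0.5534 -0.156   0.04  ] along long 39.5 short 31.0
```

View pics/w4.png

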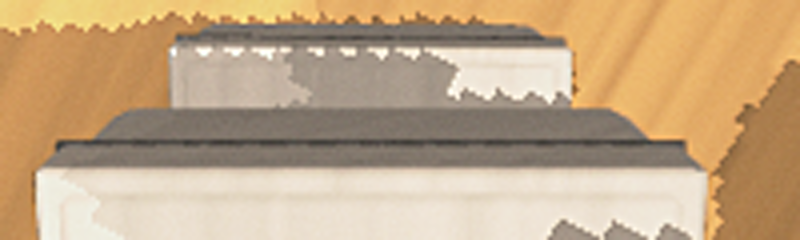

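The crop gives sharper edges: held tin row 212, x 229.5–396.8; base tin row 181.8, x 263–362.8.

```bash
python3 - <<'E'
from h import *
d=get_image("wrist")
u=np.array([np.cos(np.radians(118.5)),np.sin(np.radians(118.5))]); c=np.array([.545,-.2055])
for lab,px,z in (("held top far L",(229.5,212),.129),("held far R",(396.8,212),.129),("base far L",(263,181.8),.04),("base far R",(362.8,181.8),.04)):
    P=onplane(d,[px],z)[0]; e=P[:2]-c; print(lab,np.round(P,4),"along long %.1f short %.1f"%(e@u*1000,(e@[u[1],-u[0]])*1000))
E
python3 go.py .545 -.2055 .103 28.5
```

```text
held top far L [ 0.501  -0.1831  0.129 ] along long 40.7 short -28.0
held far R [ 0.552  -0.1555  0.129 ] along long 40.6 short 30.1
base far L [ 0.5016 -0.1827  0.04  ] along long 40.8 short -27.3
base far R [ 0.552  -0.1554  0.04  ] along long 40.7 short 30.0
t 6.9 grasp [ 546.1 -207.2  114.8] jaw 28.44 open 58.1
tool shift mm [11.8 -0.2 -2. ] | in final axes [11.8 -0.1 -2. ] turn [-0.001   0.0006 -0.0027] F [-0.1  0.  -1.2]
q [-0.19  0.31  0.59  1.79 -0.19  1.1   0.97]
```

Alignment is within 0.5 mm. Lowering.

```bash
python3 -m creep '[[20,0,0,0,0,0,50],[18,0,0,0,0,0,50],[7,0,0,0,0,0,50],[0,0,0,0,0,0,50],[0,0,0,0,0,0,50]]'
python3 go.py .545 -.2055 .0643 28.5
```

```text
time: 7.4
position: [0.5454, -0.2076, 0.2331]
tool_rot: [0.838, 1.403, -0.836]
ft_force: [0.6, -0.0, -1.1]
grip_width: 0.667
t 7.4 grasp [ 545.6 -207.5   69.1] jaw 28.41 open 58.0
tool shift mm [ 4.8  0.4 -2. ] | in final axes [ 4.8  0.4 -2. ] turn [-0.0015 -0.     -0.0014] F [ 0.6 -0.  -1.1]
q [-0.17  0.36  0.58  1.83 -0.23  1.02  1.  ]
```

```bash
python3 -m creep '[[2,0,0,0,0,0,50],[2,0,0,0,0,0,50],[0,0,0,0,0,0,50]]'
python3 go.py .545 -.2055 .0643 28.5
```

```text
time: 7.7
position: [0.545, -0.2074, 0.2283]
tool_rot: [0.837, 1.404, -0.836]
ft_force: [0.2, 0.1, -0.2]
grip_width: 0.669
t 7.7 grasp [ 545.  -207.2   64.3] jaw 28.42 open 58.2
tool shift mm [ 0.   0.8 -1.5] | in final axes [ 0.   0.8 -1.5] turn [-0.0014 -0.0009 -0.0007] F [ 0.2  0.1 -0.2]
q [-0.17  0.37  0.58  1.83 -0.23  1.01  1.  ]
```

```bash
python3 -m creep '[[1,0,0,0,0,0,50],[0,0,0,0,0,0,50],[0,0,0,0,0,0,50]]'
python3 go.py .545 -.2055 .0643 28.5
python3 - <<'E'
from h import *
d=get_image("wrist"); save("w5",d["img"],(180,150,460,350),2.8)
E
```

```text
time: 8.0
position: [0.5451, -0.2075, 0.2283]
tool_rot: [0.838, 1.405, -0.835]
ft_force: [-2.6, 1.5, 5.3]
grip_width: 0.659
t 8.0 grasp [ 545.1 -207.2   64.3] jaw 28.42 open 57.3
tool shift mm [ 0.   0.7 -1.5] | in final axes [ 0.   0.7 -1.5] turn [-0.0014 -0.0013 -0.001 ] F [-2.6  1.5  5.3]
q [-0.16  0.37  0.58  1.83 -0.24  1.01  1.  ]
```

View pics/w5.png

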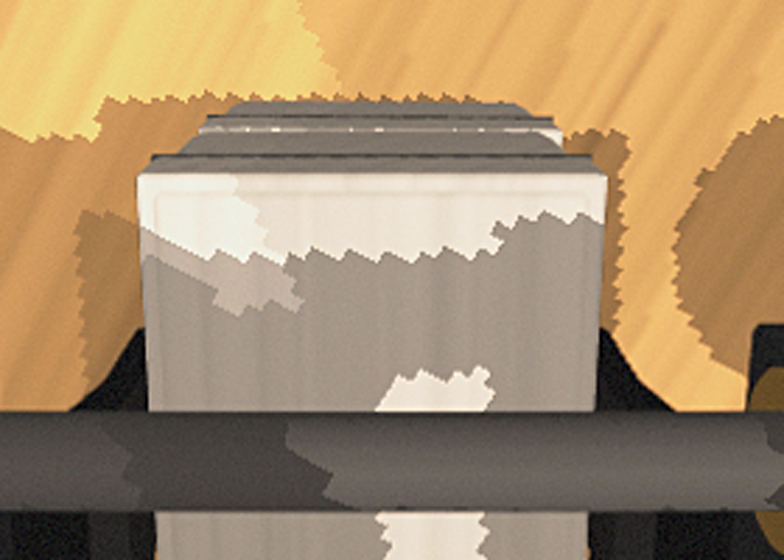

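The force rose to 5 N, so the tin is seated flat and parallel on the base. Releasing and rising.

```bash
python3 -m creep '[[-0.5,0,0,0,0,0,60],[0,0,0,0,0,0,66],[0,0,0,0,0,0,80],[0,0,0,0,0,0,87],[0,0,0,0,0,0,87]]'
python3 -m creep '[[-15,0,0,0,0,0,87],[-35,0,0,0,0,0,87],[-40,0,0,0,0,0,87],[-30,0,0,0,0,0,87],[0,0,0,0,0,0,87]]'
python3 go.py .527 .1297 .183 6
python3 - <<'E'
from h import *
d=get_image("wrist"); save("w6",d["img"])
E
```

```text
time: 8.55
position: [0.545, -0.2073, 0.2276]
tool_rot: [0.837, 1.405, -0.836]
ft_force: [0.1, -0.2, 0.5]
grip_width: 0.94
time: 9.05
position: [0.5463, -0.2087, 0.3539]
tool_rot: [0.839, 1.395, -0.832]
ft_force: [0.3, -0.9, 0.3]
grip_width: 1.0
t 9.05 grasp [ 547.9 -208.8  189.9] jaw 28.4 open 87.0
tool shift mm [   6.4  142.6 -307.7] | in final axes [   6.9   14.6 -338.8] turn [ 0.3909  0.0037 -0.0091] F [ 0.3 -0.9  0.3]
q [-0.21  0.23  0.61  1.71 -0.14  1.23  0.93]
```

View pics/w6.png

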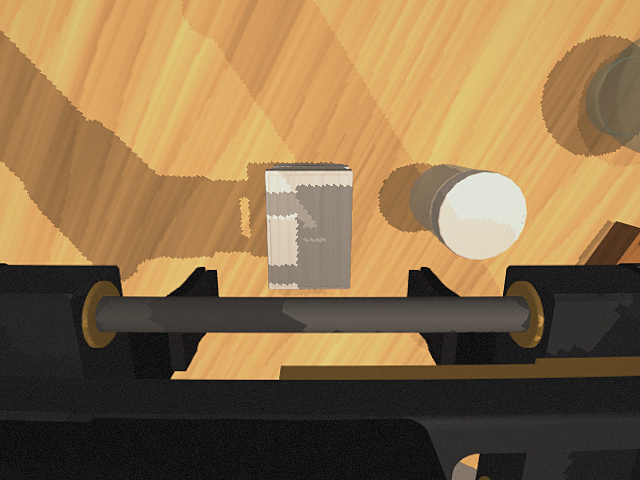

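The two-tin stack stands square at wrist (265–352, 168–289), and the jar is untouched. Now for tin B.

```bash
python3 -m creep '[[0,0,0,0.13,0,0,87],[0,0,0,0.13,0,0,87],[0,0,0,0.131,0,0,87],[0,0,0,0,0,0,87],[0,0,0,0,0,0,87]]'
python3 -m creep '[[0,2,-30,0,0,0,87],[0,2,-40,0,0,0,87],[0,2,-40,0,0,0,87],[0,2,-40,0,0,0,87],[0,2,-40,0,0,0,87]]'
python3 -m creep '[[0,2,-40,0,0,0,87],[0,2,-40,0,0,0,87],[0,0,-35,0,0,0,87],[0,0,-20,0,0,0,87],[0,0,-13,0,0,0,87]]'
python3 -m creep '[[0,0,0,0,0,0,87],[0,0,0,0,0,0,87],[0,0,0,0,0,0,87]]'
python3 go.py .527 .1297 .13 6
```

```text
time: 9.6
position: [0.5447, -0.2073, 0.347]
tool_rot: [1.129, 1.26, -1.129]
ft_force: [0.5, 0.4, -0.9]
grip_width: 1.002
time: 10.1
position: [0.5345, -0.016, 0.3478]
tool_rot: [1.13, 1.259, -1.129]
ft_force: [-0.1, 0.3, -0.4]
grip_width: 1.0
time: 10.6
position: [0.5229, 0.1323, 0.3478]
tool_rot: [1.128, 1.26, -1.128]
ft_force: [1.2, 0.0, -1.0]
grip_width: 0.999
time: 10.9
position: [0.5238, 0.1282, 0.3481]
tool_rot: [1.134, 1.256, -1.133]
ft_force: [0.3, 0.4, -0.4]
grip_width: 0.999
t 10.9 grasp [523.8 128.3 184.1] jaw 5.89 open 86.9
tool shift mm [54.1  3.3 -1.1] | in final axes [54.1  3.3 -1.1] turn [-0.002  -0.0004 -0.0002] F [ 0.3  0.4 -0.4]
q [-0.68  0.12  0.43  1.82 -0.05  1.21 -0.14]
```

```bash
python3 -m creep '[[27,3.2,-1,0,0,0,87],[27,0,0,0,0,0,87],[30,0,0,0,0,0,87],[0,0,0,0,0,0,87],[0,0,0,0,0,0,87]]'
python3 go.py .527 .1297 .064 6
python3 - <<'E'
from h import *
d=get_image("wrist"); save("w7",d["img"])
E
```

```text
time: 11.4
position: [0.5268, 0.1304, 0.2644]
tool_rot: [1.133, 1.257, -1.133]
ft_force: [0.6, 0.4, 0.4]
grip_width: 1.0
t 11.4 grasp [526.7 130.5 100.4] jaw 5.92 open 87.0
tool shift mm [36.4  0.2  0.8] | in final axes [36.4  0.2  0.8] turn [-0.0014 -0.0004  0.0005] F [0.6 0.4 0.4]
q [-0.67  0.22  0.42  1.9  -0.1   1.05 -0.1 ]
```

View pics/w7.png

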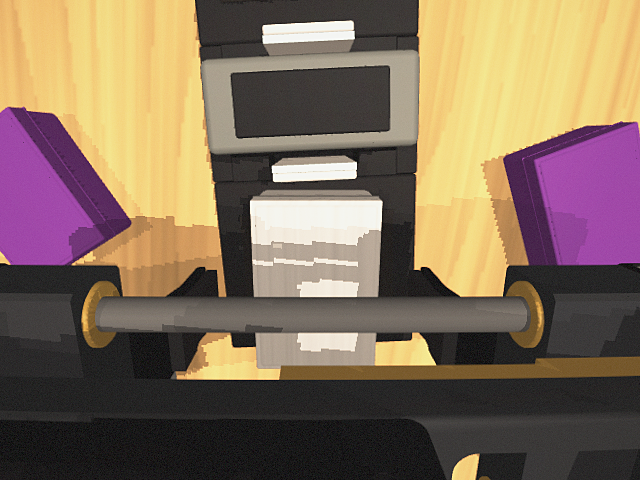

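The wrist view shows tin B (250–382, 200–368) between the fingers, with the pack (201–418, 50–152) and its pads beyond. The purple boxes are clear to the sides.

```bash
python3 -m creep '[[18,0,0.8,0,0,0,87],[18,0,0,0,0,0,87],[0,0,0,0,0,0,87],[0,0,0,0,0,0,50],[0,0,0,0,0,0,50]]' 25
python3 -m creep '[[0,0,0,0,0,0,50],[0,0,0,0,0,0,50],[0,0,0,0,0,0,50]]' 25
python3 go.py .527 .1297 .064 6
```

```text
time: 11.95
position: [0.5275, 0.1309, 0.2299]
tool_rot: [1.134, 1.256, -1.129]
ft_force: [0.7, 0.7, -0.9]
grip_width: 0.896
time: 12.25
position: [0.527, 0.1309, 0.2287]
tool_rot: [1.133, 1.257, -1.13]
ft_force: [1.1, 0.3, 1.8]
grip_width: 0.663
t 12.25 grasp [527.2 131.2  64.7] jaw 6.02 open 57.7
tool shift mm [ 0.7 -0.4  1.4] | in final axes [ 0.7 -0.4  1.4] turn [ 0.0004 -0.0014 -0.0015] F [1.1 0.3 1.8]
q [-0.66  0.26  0.41  1.93 -0.13  0.98 -0.08]
```

```bash
python3 -m creep '[[-10,0,0,0,0,0,50],[-25,0,0,0,0,0,50],[-40,0,0,0,0,0,50],[-40,0,0,0,0,0,50],[-35,0,0,0,0,0,50]]'
python3 -m creep '[[0,0,0,-0.13,0,0,50],[0,0,0,-0.13,0,0,50],[0,0,0,-0.132,0,0,50],[0,0,0,0,0,0,50],[0,0,0,0,0,0,50]]'
python3 go.py .545 -.2075 .213 28.45
```

```text
time: 12.75
position: [0.5263, 0.1304, 0.3803]
tool_rot: [1.133, 1.258, -1.131]
ft_force: [0.8, -0.3, -1.7]
grip_width: 0.664
time: 13.25
position: [0.5265, 0.1304, 0.3781]
tool_rot: [0.839, 1.404, -0.838]
ft_force: [0.6, 1.0, -2.1]
grip_width: 0.661
t 13.25 grasp [526.4 130.6 214.1] jaw 28.28 open 57.5
tool shift mm [   0.8 -143.8  306.5] | in final axes [   1.1 -144.7  306.1] turn [-0.0029 -0.001   0.0001] F [ 0.6  1.  -2.1]
q [-0.67  0.11  0.41  1.77 -0.05  1.27  0.24]
```

```bash
python3 -m creep '[[0,-10,22,0,0,0,50],[0,-17,36,0,0,0,50],[0,-17,36,0,0,0,50],[0,-17,36,0,0,0,50],[0,-17,36,0,0,0,50]]'
python3 -m creep '[[0,-17,36,0,0,0,50],[0,-17,36,0,0,0,50],[0,-17,36,0,0,0,50],[0,-11,22,0,0,0,50],[0,-5,10,0,0,0,50]]'
python3 -m creep '[[0,0,0,0,0,0,50],[0,0,0,0,0,0,50],[0,0,0,0,0,0,50]]'
python3 go.py .545 -.2075 .16 28.45
```

```text
time: 13.75
position: [0.537, -0.054, 0.378]
tool_rot: [0.839, 1.404, -0.837]
ft_force: [0.5, 0.5, -2.9]
grip_width: 0.664
time: 14.25
position: [0.5443, -0.2107, 0.3778]
tool_rot: [0.84, 1.402, -0.842]
ft_force: [0.8, 0.3, -2.6]
grip_width: 0.663
time: 14.55
position: [0.5456, -0.2052, 0.3775]
tool_rot: [0.836, 1.407, -0.832]
ft_force: [-0.1, 0.2, -3.6]
grip_width: 0.667
t 14.55 grasp [ 545.6 -204.8  213.5] jaw 28.64 open 58.0
tool shift mm [53.5 -1.9  2.2] | in final axes [53.5 -1.8  2.1] turn [ 0.0032 -0.0023 -0.001 ] F [-0.1  0.2 -3.6]
q [-0.26  0.22  0.67  1.68 -0.14  1.29  0.93]
```

```bash
python3 -m creep '[[20,-1.8,2.1,0.003,-0.002,0,50],[20,0,0,0,0,0,50],[13,0,0,0,0,0,50],[0,0,0,0,0,0,50],[0,0,0,0,0,0,50]]'
python3 go.py .545 -.2075 .104 28.45
python3 - <<'E'
from h import *
d=get_image("wrist"); save("w8",d["img"],(220,150,420,300),4)
E
python3 go.py .545 -.2075 .104 28.45
```

```text
time: 15.05
position: [0.5449, -0.2096, 0.3251]
tool_rot: [0.837, 1.402, -0.837]
ft_force: [0.4, -0.9, -1.6]
grip_width: 0.668
t 15.05 grasp [ 545.1 -209.7  161.1] jaw 28.36 open 58.1
tool shift mm [57.1  0.9 -2. ] | in final axes [57.1  0.9 -1.9] turn [-0.0015  0.0011 -0.0007] F [ 0.4 -0.9 -1.6]
q [-0.25  0.27  0.66  1.74 -0.18  1.19  0.96]
t 15.1 grasp [ 545.4 -210.1  161.6] jaw 28.35 open 57.6
tool shift mm [57.6  0.8 -2.5] | in final axes [57.6  0.9 -2.4] turn [-0.0018  0.0019 -0.0015] F [ 1.  -0.3 -2. ]
q [-0.25  0.27  0.66  1.74 -0.18  1.19  0.96]
```

View pics/w8.png

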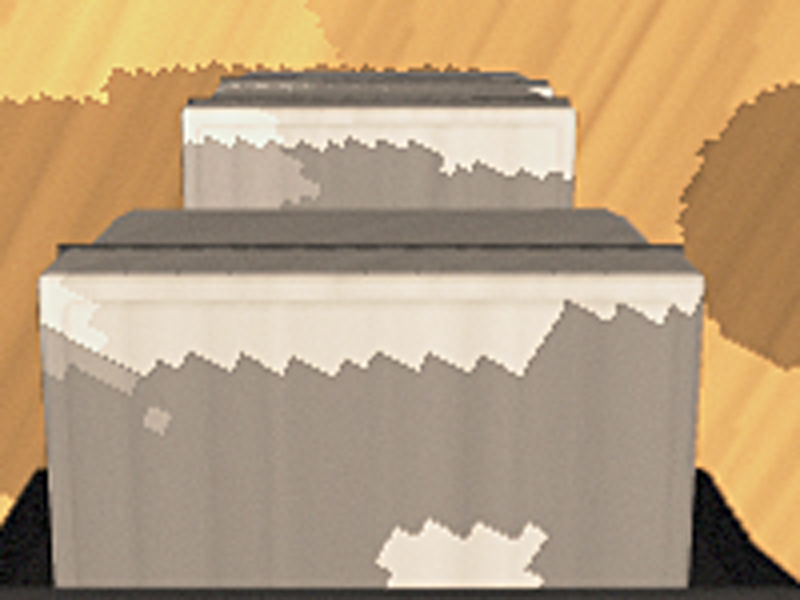

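Held tin far edge: row 218.2, x 230–395.8. Stack top far edge: row 176.8, x 266–363.5.

```bash
python3 - <<'E'
from h import *
d=get_image("wrist")
u=np.array([np.cos(np.radians(118.5)),np.sin(np.radians(118.5))]); c=np.array([.545,-.2055])
for lab,px,z in (("held L",(230,218.2),.177),("held R",(395.8,218.2),.177),("stack L",(266,176.8),.08),("stack R",(363.5,176.8),.08)):
    P=onplane(d,[px],z)[0]; e=P[:2]-c; print(lab,"along long %.1f short %.1f"%(e@u*1000,(e@[u[1],-u[0]])*1000))
E
python3 go.py .545 -.2075 .1047 28.45
```

```text
held L along long 36.7 short -29.7
held R along long 36.5 short 27.4
stack L along long 40.7 short -28.5
stack R along long 40.6 short 29.0
t 15.15 grasp [ 545.5 -210.3  161.8] jaw 28.33 open 57.8
tool shift mm [57.1  0.8 -2.8] | in final axes [57.1  0.9 -2.7] turn [-0.0021  0.0022 -0.0019] F [-0.2  0.5 -2.4]
q [-0.25  0.27  0.66  1.74 -0.18  1.19  0.96]
```

```bash
python3 -m creep '[[10,1.4,-4,-0.002,0,0,50],[10,0,0,0,0,0,50],[5,0,0,0,0,0,50],[0,0,0,0,0,0,50],[0,0,0,0,0,0,50]]'
python3 - <<'E'
from h import *
d=get_image("wrist"); save("w9",d["img"],(220,150,420,300),4)
E
python3 go.py .545 -.2075 .1047 28.45
```

```text
time: 15.65
position: [0.5439, -0.2061, 0.2995]
tool_rot: [0.836, 1.403, -0.837]
ft_force: [-0.5, -0.5, -2.2]
grip_width: 0.664
t 15.7 grasp [ 544.2 -206.4  135.8] jaw 28.4 open 57.7
tool shift mm [31.1  0.2  1.3] | in final axes [31.1  0.2  1.4] turn [-0.0008  0.0014 -0.0005] F [ 0.2  0.2 -2. ]
q [-0.24  0.29  0.66  1.78 -0.19  1.14  0.97]
```

View pics/w9.png

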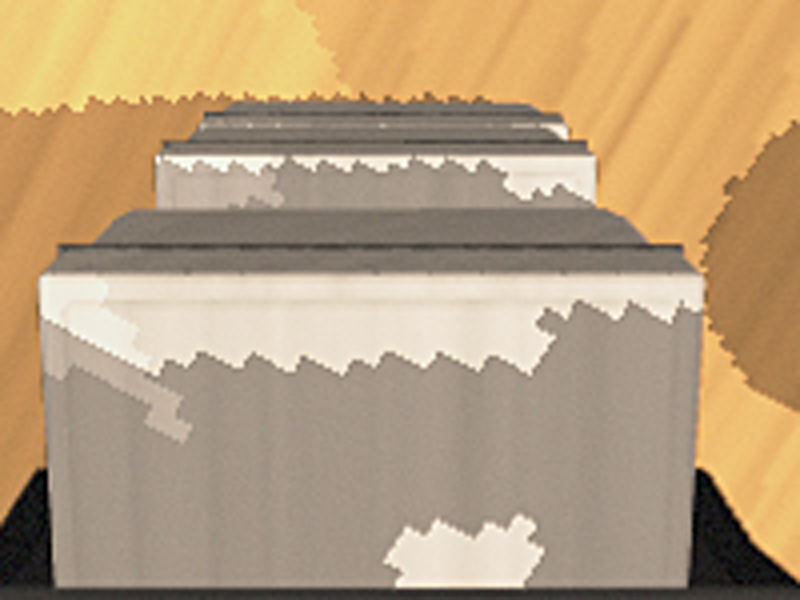

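Stack far edge is now at row 188.8, x 259–369. The held tin's edge hasn't moved.

```bash
python3 - <<'E'
from h import *
d=get_image("wrist")
u=np.array([np.cos(np.radians(118.5)),np.sin(np.radians(118.5))]); c=np.array([.545,-.2055])
for lab,px,z in (("held L",(230,218.2),.151),("held R",(395.8,218.2),.151),("stack L",(259,188.8),.08),("stack R",(369,188.8),.08)):
    P=onplane(d,[px],z)[0]; e=P[:2]-c; print(lab,"along long %.1f short %.1f"%(e@u*1000,(e@[u[1],-u[0]])*1000))
E
python3 go.py .545 -.2075 .1047 28.45
```

```text
held L along long 40.4 short -29.1
held R along long 40.3 short 28.1
stack L along long 40.9 short -28.7
stack R along long 40.8 short 29.2
t 15.75 grasp [ 544.3 -206.4  136. ] jaw 28.41 open 58.0
tool shift mm [31.3  0.1  1.3] | in final axes [31.3  0.1  1.3] turn [-0.0007  0.0015 -0.0008] F [ 0.4  0.1 -2.8]
q [-0.24  0.29  0.66  1.78 -0.19  1.14  0.97]
```

```bash
python3 -m creep '[[14,0.7,-0.5,0,0,0,50],[12,0,0,0,0,0,50],[2,0,0,0,0,0,50],[0,0,0,0,0,0,50],[0,0,0,0,0,0,50]]'
python3 go.py .545 -.2075 .1047 28.45
python3 -m creep '[[1.5,0,0,0,0,0,50],[1.5,0,0,0,0,0,50],[0,0,0,0,0,0,50],[0,0,0,0,0,0,50]]'
python3 go.py .545 -.2075 .1047 28.45
```

```text
time: 16.25
position: [0.5444, -0.2054, 0.2717]
tool_rot: [0.836, 1.403, -0.837]
ft_force: [-0.0, -0.1, -2.2]
grip_width: 0.663
t 16.25 grasp [ 544.5 -205.5  107.7] jaw 28.41 open 57.7
tool shift mm [ 3.  -0.5  1.9] | in final axes [ 3.  -0.5  1.9] turn [-0.0007  0.0012 -0.0004] F [-0.  -0.1 -2.2]
q [-0.23  0.32  0.65  1.8  -0.22  1.09  0.99]
time: 16.65
position: [0.5444, -0.2053, 0.2689]
tool_rot: [0.836, 1.402, -0.836]
ft_force: [0.4, -0.8, -2.7]
grip_width: 0.662
t 16.65 grasp [ 544.6 -205.4  104.9] jaw 28.42 open 57.6
tool shift mm [ 0.2 -0.6  2. ] | in final axes [ 0.2 -0.6  2. ] turn [-0.0005  0.0013 -0.0008] F [ 0.4 -0.8 -2.7]
q [-0.23  0.32  0.65  1.81 -0.22  1.08  0.99]
```

```bash
python3 -m creep '[[0.7,0,0,0,0,0,50],[0,0,0,0,0,0,50],[0,0,0,0,0,0,50]]'
python3 go.py .545 -.2075 .1047 28.45
python3 - <<'E'
from h import *
d=get_image("wrist"); save("w10",d["img"],(220,150,420,300),4)
E
```

```text
time: 16.95
position: [0.5444, -0.2054, 0.2687]
tool_rot: [0.837, 1.402, -0.836]
ft_force: [-1.5, 1.2, 5.2]
grip_width: 0.665
t 16.95 grasp [ 544.6 -205.5  104.7] jaw 28.42 open 57.8
tool shift mm [ 0.  -0.6  2. ] | in final axes [ 0.  -0.6  2. ] turn [-0.0006  0.0011 -0.001 ] F [-1.5  1.2  5.2]
q [-0.23  0.32  0.65  1.81 -0.22  1.08  0.99]
```

View pics/w10.png

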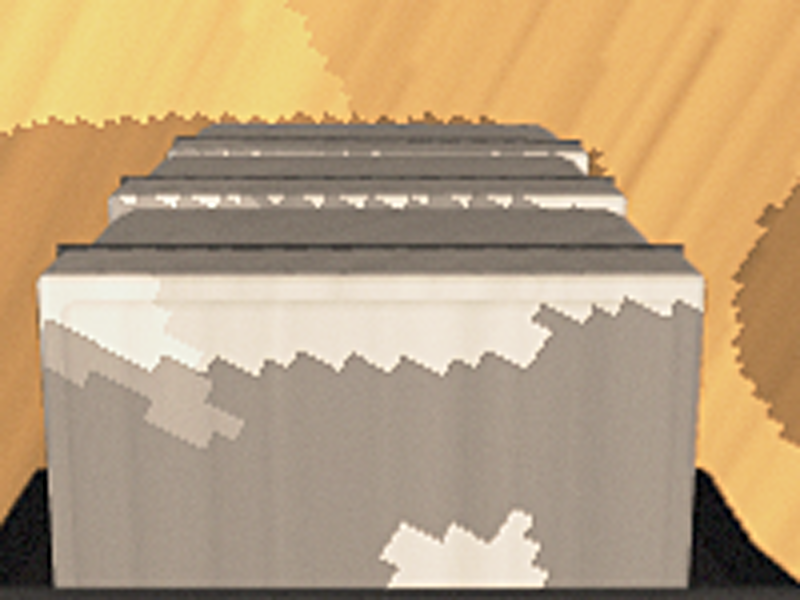

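Contact at 5 N with the three tin edges parallel. Releasing and rising, then turning the jaws to the pack's y axis (98°): −69.6° = −1.215 rad about tool x.

```bash
python3 -m creep '[[-0.5,0,0,0,0,0,60],[0,0,0,0,0,0,66],[0,0,0,0,0,0,80],[0,0,0,0,0,0,87],[0,0,0,0,0,0,87]]'
python3 -m creep '[[-15,0,0,0,0,0,87],[-35,0,0,0,0,0,87],[-40,0,0,0,0,0,87],[-20,0,0,0,0,0,87],[0,0,0,0,0,0,87]]'
python3 - <<'E'
from h import *
d=get_image("wrist"); save("w11",d["img"])
E
python3 go.py .5158 .2106 .18 98
```

```text
time: 17.5
position: [0.5443, -0.2053, 0.2684]
tool_rot: [0.836, 1.403, -0.837]
ft_force: [0.3, 0.9, 1.1]
grip_width: 0.936
time: 18.0
position: [0.545, -0.2061, 0.3834]
tool_rot: [0.838, 1.395, -0.834]
ft_force: [-0.2, -0.0, 0.6]
grip_width: 0.996
t 18.05 grasp [ 545.4 -205.9  217.1] jaw 28.41 open 86.9
tool shift mm [  36.4  172.  -380.5] | in final axes [ 37.1 416.5  28.7] turn [-1.2146  0.0056 -0.0013] F [ 0.2 -0.1 -0.6]
q [-0.27  0.21  0.68  1.68 -0.14  1.29  0.93]
```

View pics/w11.png

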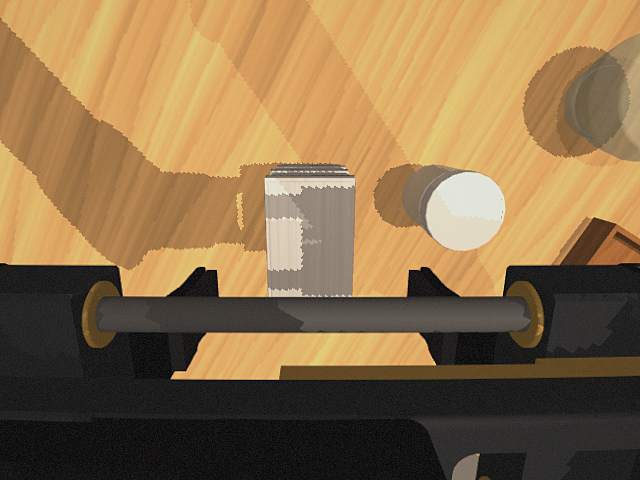

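The column of three stands square at (265–355, 168–297). Moving over the pack, then turning.

```bash
python3 -m creep '[[0,12,-26,0,0,0,87],[0,18,-40,0,0,0,87],[0,18,-40,0,0,0,87],[0,18,-40,0,0,0,87],[0,18,-40,0,0,0,87]]'
python3 -m creep '[[0,18,-40,0,0,0,87],[0,18,-40,0,0,0,87],[0,18,-40,0,0,0,87],[0,16,-36,0,0,0,87],[0,12,-26,0,0,0,87]]'
python3 -m creep '[[0,6,-12,-0.12,0,0,87],[0,0,0,-0.14,0,0,87],[0,0,0,-0.14,0,0,87],[0,0,0,-0.14,0,0,87],[0,0,0,-0.14,0,0,87]]'
python3 -m creep '[[0,0,0,-0.14,0,0,87],[0,0,0,-0.14,0,0,87],[0,0,0,-0.14,0,0,87],[0,0,0,-0.115,0,0,87],[0,0,0,0,0,0,87]]'
python3 -m creep '[[0,0,0,0,0,0,87],[0,0,0,0,0,0,87]]'
python3 - <<'E'
from h import *
d=get_image("wrist"); save("w12",d["img"])
d=get_image("top"); save("top12",d["img"],(180,160,440,340),3)
E
python3 go.py .5158 .2106 .18 98
```

```text
time: 18.55
position: [0.5287, 0.0, 0.3775]
tool_rot: [0.836, 1.404, -0.838]
ft_force: [1.1, 0.5, -0.8]
grip_width: 1.001
time: 19.05
position: [0.5138, 0.2006, 0.377]
tool_rot: [0.833, 1.406, -0.835]
ft_force: [0.7, -0.3, -0.2]
grip_width: 1.001
time: 19.55
position: [0.5142, 0.2108, 0.377]
tool_rot: [0.303, 1.55, -0.307]
ft_force: [-0.5, 0.3, 0.5]
grip_width: 1.0
time: 20.05
position: [0.5143, 0.2107, 0.3771]
tool_rot: [-0.112, 1.569, 0.109]
ft_force: [0.1, 0.1, 0.5]
grip_width: 0.999
time: 20.25
position: [0.5145, 0.2108, 0.3778]
tool_rot: [-0.11, 1.568, 0.108]
ft_force: [-0.3, -0.7, -0.8]
grip_width: 1.002
t 20.35 grasp [514.7 210.7 214. ] jaw 97.97 open 86.9
tool shift mm [34.  -0.2  1.1] | in final axes [34.  -0.3  1.1] turn [-0.0005  0.0005  0.001 ] F [0.3 0.  0.4]
q [-0.69  0.14  0.28  1.74 -0.04  1.28  1.31]
```

View pics/w12.png

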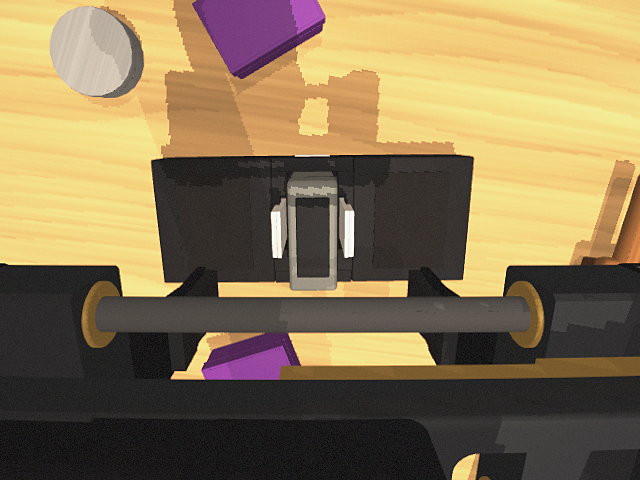

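View pics/top12.png

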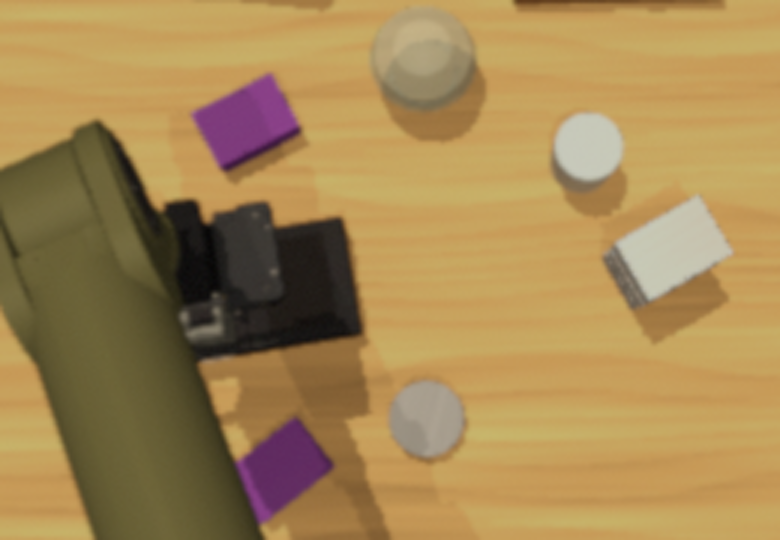

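The wrist view shows the pack top at x 288–337, rows 172–290, and the white pad tops at x≈272 and 354. They centre at 313, the jaw mid-line. I'll check this numerically from an enlarged crop.

```bash
python3 - <<'E'
from h import *
d=get_image("wrist"); save("w13",d["img"],(255,150,375,300),4)
g=cv2.cvtColor(d["img"],cv2.COLOR_RGB2HSV)
m=((g[...,1]<40)&(g[...,2]>225)).astype(np.uint8); m[:, :262]=0; m[:,365:]=0; m[295:]=0;m[:190]=0
cs,_=cv2.findContours(m,cv2.RETR_EXTERNAL,cv2.CHAIN_APPROX_NONE)
for c in cs:
    if cv2.contourArea(c)<60: continue
    print(cv2.boundingRect(c),rect(onplane(d,c.reshape(-1,2),.082)))
E
```

```text
(344, 211, 10, 46) (array([514. , 238.3]), array([ 6.7, 34.8]), np.float32(7.7))
(271, 211, 10, 47) (array([522.1, 184.1]), array([ 6.5, 35.6]), np.float32(8.6))
```

View pics/w13.png

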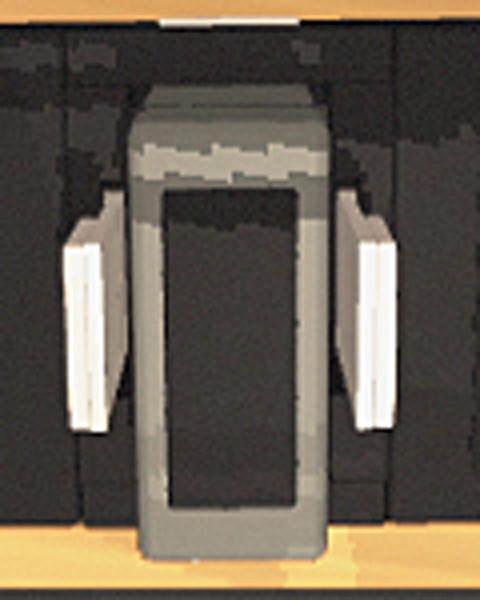

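The pads measure 35 mm wide and stand 61.4 mm apart across outer faces, both as specified. Their midpoint is (518, 211) at −81.5°, about 2 mm from the top-view estimate. I'll aim at (517, 211), jaw 98.2°, grasp height at the pad centres (.067).

```bash
python3 go.py .517 .211 .067 98.2
python3 -m creep '[[30,0,-2.3,-0.003,0,0,87],[35,0,0,0,0,0,87],[35,0,0,0,0,0,87],[0,0,0,0,0,0,87],[0,0,0,0,0,0,87]]'
python3 go.py .517 .211 .067 98.2
```

```text
t 20.4 grasp [514.7 210.8 214.1] jaw 97.98 open 87.3
tool shift mm [1.471e+02 1.000e-01 2.200e+00] | in final axes [ 1.471e+02 -1.000e-01  2.300e+00] turn [-0.0038  0.0007  0.0009] F [-0.1  0.5  0.7]
q [-0.69  0.14  0.28  1.74 -0.04  1.28  1.31]
time: 20.9
position: [0.5125, 0.2105, 0.2785]
tool_rot: [-0.113, 1.568, 0.111]
ft_force: [0.3, -0.4, 0.5]
grip_width: 1.003
t 20.9 grasp [512.6 210.3 114.5] jaw 98.18 open 87.2
tool shift mm [47.5  0.1  4.4] | in final axes [47.5  0.1  4.4] turn [-0.0003  0.0002  0.0013] F [ 0.3 -0.4  0.5]
q [-0.68  0.22  0.27  1.85 -0.06  1.08  1.33]
```

I mistyped the sign of the 2.3 mm shift; correcting it (+4.4 along z).

```bash
python3 -m creep '[[0,0,4.4,0,0,0,87],[0,0,0,0,0,0,87],[0,0,0,0,0,0,87]]'
python3 - <<'E'
from h import *
d=get_image("wrist"); save("w14",d["img"],(180,100,460,310),2.8)
E
python3 go.py .517 .211 .067 98.2
```

```text
time: 21.2
position: [0.5175, 0.2113, 0.2798]
tool_rot: [-0.112, 1.565, 0.113]
ft_force: [0.5, -0.1, -0.5]
grip_width: 0.997
t 21.25 grasp [517.7 211.3 115.4] jaw 98.2 open 86.9
tool shift mm [48.4 -0.2 -0.8] | in final axes [48.4 -0.2 -0.7] turn [-0.      0.0026  0.0001] F [-0.8 -0.  -0.1]
q [-0.68  0.23  0.27  1.84 -0.07  1.08  1.33]
```

View pics/w14.png

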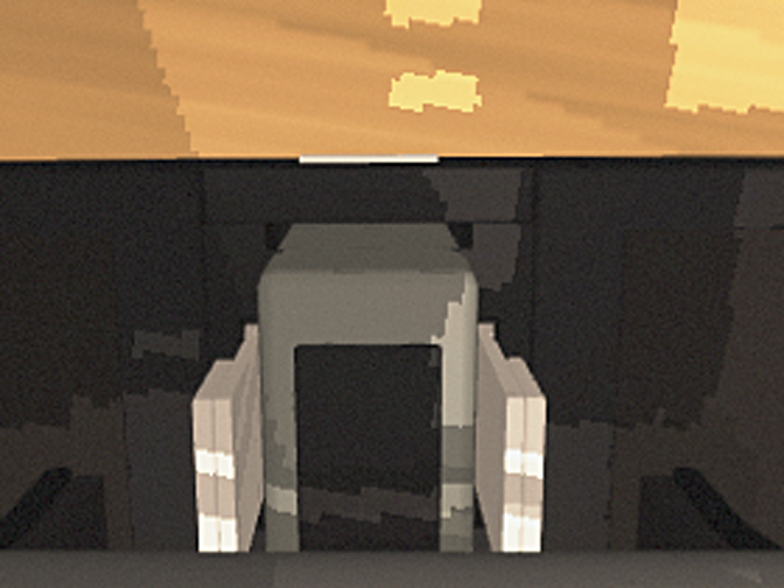

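Pads at crop x 195–545 sit centred between the fingertips (≈70 and ≈680). Descending, then pinching at 40 N.

```bash
python3 -m creep '[[18,0,0,0,0,0,87],[18,0,0,0,0,0,87],[12,0,0,0,0,0,87],[0,0,0,0,0,0,87],[0,0,0,0,0,0,87]]'
python3 go.py .517 .211 .067 98.2
python3 -m creep '[[0,0,0,0,0,0,66],[0,0,0,0,0,0,62],[0,0,0,0,0,0,56],[0,0,0,0,0,0,40],[0,0,0,0,0,0,40]]' 40
python3 -m creep '[[0,0,0,0,0,0,40],[0,0,0,0,0,0,40],[0,0,0,0,0,0,40],[0,0,0,0,0,0,40]]' 40
python3 go.py .517 .211 .067 98.2
```

```text
time: 21.75
position: [0.517, 0.2111, 0.2305]
tool_rot: [-0.113, 1.567, 0.112]
ft_force: [0.4, -0.0, 0.8]
grip_width: 0.999
t 21.75 grasp [517.2 211.   66.5] jaw 98.21 open 86.9
tool shift mm [-0.5 -0.  -0.2] | in final axes [-0.5 -0.  -0.2] turn [0.0002 0.001  0.0008] F [ 0.4 -0.   0.8]
q [-0.67  0.28  0.27  1.88 -0.09  0.99  1.35]
time: 22.25
position: [0.517, 0.2111, 0.2306]
tool_rot: [-0.113, 1.567, 0.112]
ft_force: [0.1, 0.0, 1.5]
grip_width: 0.632
time: 22.65
position: [0.517, 0.211, 0.2309]
tool_rot: [-0.113, 1.567, 0.112]
ft_force: [-1.0, -1.2, 5.4]
grip_width: 0.544
t 22.65 grasp [517.2 210.9  66.9] jaw 98.2 open 47.4
tool shift mm [-0.1  0.2 -0.2] | in final axes [-0.1  0.2 -0.2] turn [-0.      0.0012  0.0007] F [-1.  -1.2  5.4]
q [-0.67  0.28  0.27  1.88 -0.09  0.99  1.35]
```

Opening is 47.4 mm against the 50 mm expected, so I'll look before lifting.

```bash
python3 - <<'E'
from h import *
d=get_image("wrist"); save("w15",d["img"],(180,100,460,310),2.8)
d=get_image("scene"); save("s15",d["img"],(280,130,430,260),5)
E
python3 go.py .517 .211 .067 98.2
```

```text
t 22.75 grasp [517.3 210.9  67. ] jaw 98.21 open 47.3
tool shift mm [-0.   0.1 -0.2] | in final axes [-0.   0.1 -0.2] turn [0.0001 0.0013 0.0007] F [-0.5 -1.   4.9]
q [-0.67  0.28  0.27  1.88 -0.09  0.99  1.35]
```

View pics/w15.png

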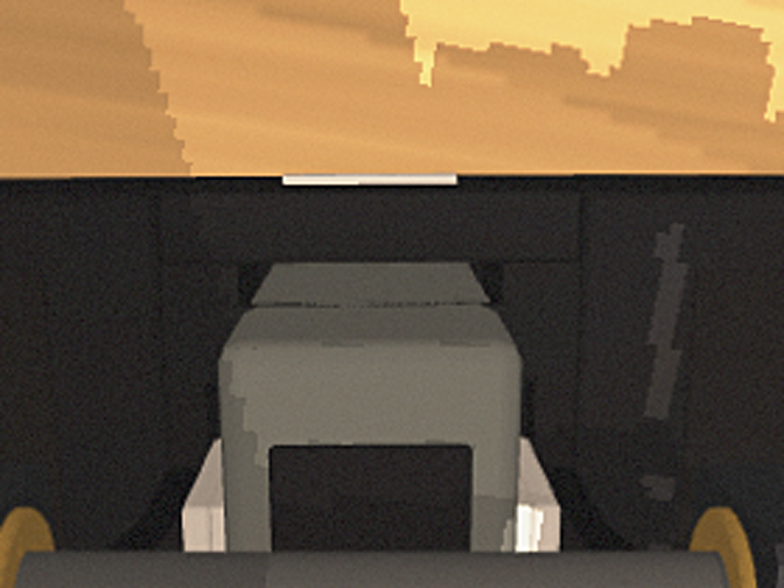

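View pics/s15.png

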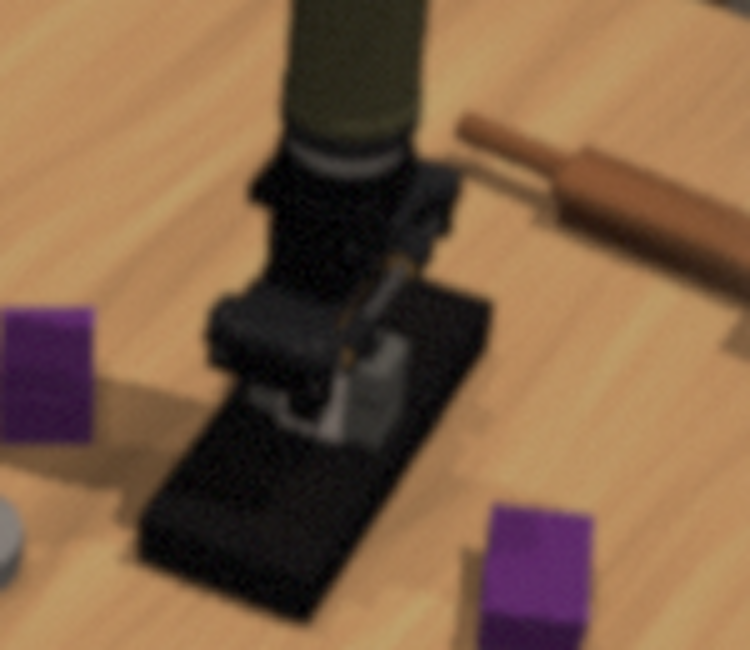

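Both catches are pressed evenly: pads at crop x 183 and 560, pack 220–522. I'll lift a little and watch the force.

```bash
python3 -m creep '[[-2,0,0,0,0,0,40],[-3,0,0,0,0,0,40],[-3,0,0,0,0,0,40],[0,0,0,0,0,0,40]]' 40
python3 go.py .517 .211 .067 98.2
python3 - <<'E'
from h import *
d=get_image("wrist"); save("w16",d["img"],(180,100,460,310),2.8)
E
```

```text
time: 23.15
position: [0.5168, 0.2112, 0.2383]
tool_rot: [-0.113, 1.567, 0.112]
ft_force: [-0.1, -0.6, -2.9]
grip_width: 0.545
t 23.15 grasp [517.  211.1  74.3] jaw 98.21 open 47.4
tool shift mm [ 7.3 -0.  -0. ] | in final axes [ 7.3 -0.  -0. ] turn [0.0002 0.001  0.0008] F [-0.1 -0.6 -2.9]
q [-0.67  0.27  0.27  1.88 -0.08  1.    1.35]
```

View pics/w16.png

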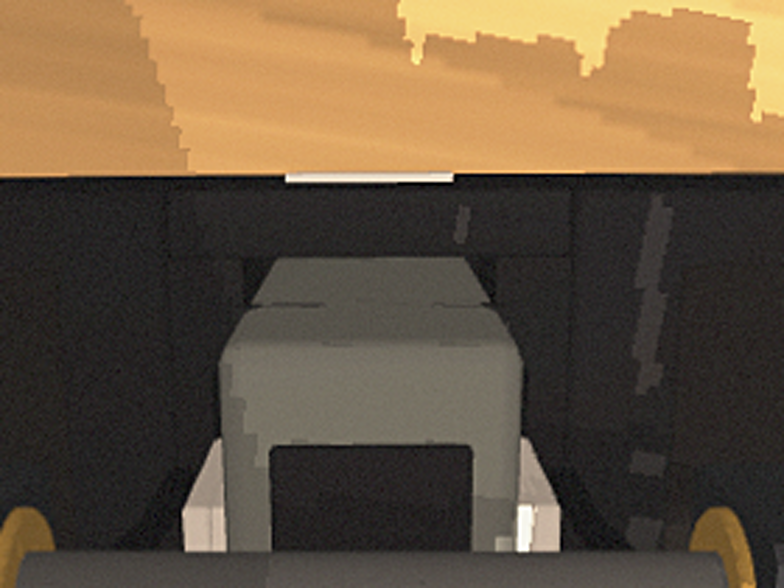

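The pack moves with the gripper and the force is just its weight (−2.9 N), so the catches are free. Lifting to about 120 mm total.

```bash
python3 -m creep '[[-10,0,0,0,0,0,40],[-15,0,0,0,0,0,40],[-20,0,0,0,0,0,40],[-20,0,0,0,0,0,40],[-20,0,0,0,0,0,40]]'
python3 -m creep '[[-15,0,0,0,0,0,40],[-8,0,0,0,0,0,40],[-4,0,0,0,0,0,40],[0,0,0,0,0,0,40],[0,0,0,0,0,0,40]]'
python3 -m creep '[[0,0,0,0,0,0,40],[0,0,0,0,0,0,40],[0,0,0,0,0,0,40],[0,0,0,0,0,0,40],[0,0,0,0,0,0,40]]'
python3 go.py .517 .211 .187 98.2
python3 - <<'E'
from h import *
d=get_image("scene"); save("s17",d["img"],(220,100,440,350),2.4)
d=get_image("top"); save("top17",d["img"],(180,160,440,340),3)
d=get_image("wrist"); save("w17",d["img"],(180,100,460,310),2.8)
E
```

```text
time: 23.7
position: [0.5168, 0.2111, 0.3255]
tool_rot: [-0.112, 1.566, 0.112]
ft_force: [-0.4, 0.6, -4.3]
grip_width: 0.549
time: 24.2
position: [0.5164, 0.2111, 0.3493]
tool_rot: [-0.114, 1.568, 0.111]
ft_force: [-0.0, -0.5, -3.5]
grip_width: 0.545
time: 24.7
position: [0.5167, 0.2111, 0.3501]
tool_rot: [-0.113, 1.567, 0.112]
ft_force: [0.2, 0.2, -3.5]
grip_width: 0.546
t 24.7 grasp [516.9 211.  186.1] jaw 98.2 open 47.5
tool shift mm [-0.9 -0.   0.1] | in final axes [-0.9 -0.   0.1] turn [0.     0.0007 0.0009] F [ 0.2  0.2 -3.5]
q [-0.69  0.16  0.28  1.77 -0.05  1.22  1.32]
```

View pics/s17.png

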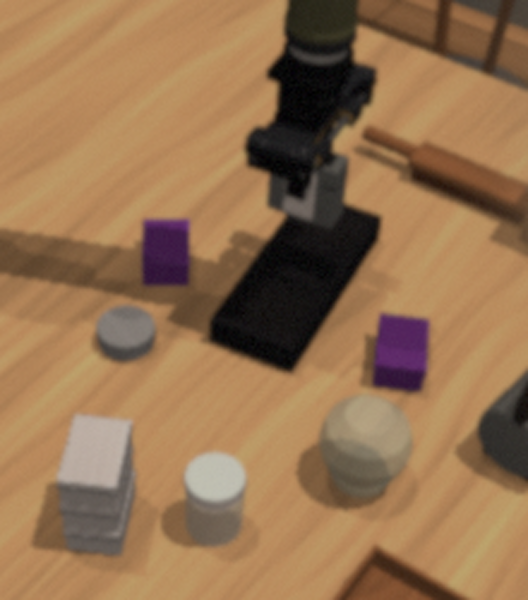

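View pics/top17.png

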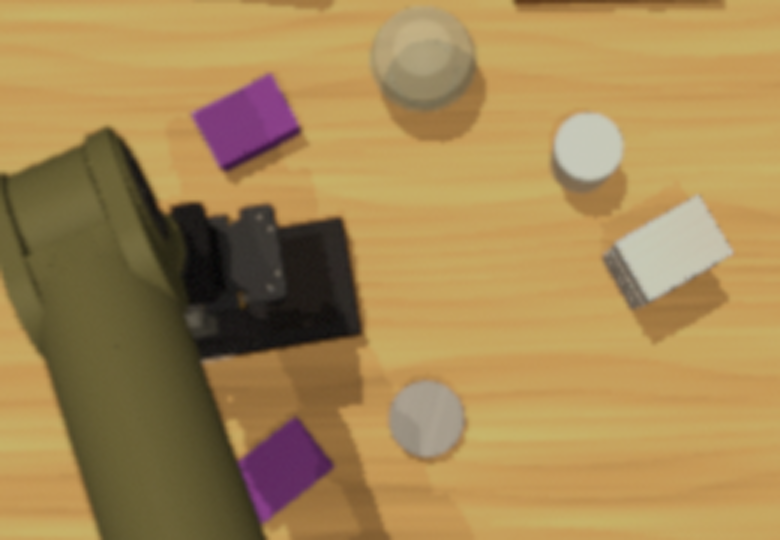

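View pics/w17.png

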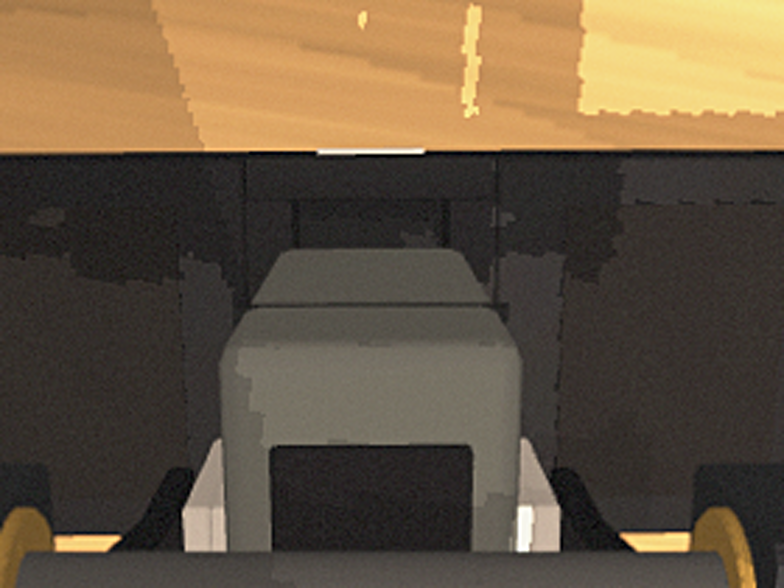

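The pack hangs upright above the empty socket with its position in the grip unchanged, and the column stands. One last check of the column's top before handing in.

```bash
python3 - <<'E'
from h import *
d=get_image("top"); hsv=cv2.cvtColor(d["img"],cv2.COLOR_RGB2HSV)
m=((hsv[...,1]<50)&(hsv[...,2]>160)).astype(np.uint8)
for c in cv2.findContours(m,cv2.RETR_EXTERNAL,cv2.CHAIN_APPROX_NONE)[0]:
    x,y,w,h=cv2.boundingRect(c)
    if cv2.contourArea(c)>300 and 350<x<440 and 180<y<290: print((x,y,w,h),rect(onplane(d,c.reshape(-1,2),.12)))
s=monitor.get_state(); print(s["time"],s["position"],s["ft_force"],s["grip_width"]*87)
print(ctrl.close_job())
E
```

```text
(385, 226, 39, 34) (array([ 544.3, -206.3]), array([58.2, 83.1]), np.float32(-61.5))
(365, 198, 22, 22) (array([ 635. , -134.9]), array([55. , 56.1]), np.float32(-1.8))
24.9 [0.51674735 0.2111444  0.35020384] [ 1.02078516  0.01326792 -2.18882957] 47.618255268723615
the job is handed in; nothing more can be done
None
```

I stacked both dock tins squarely on the lone white tin and let go. I then pinched the pack's two catches at 40 N, lifted the pack about 119 mm, and handed the job in at 24.9 s, still holding it.

**Final checks**
- **Column:** the top tin's measured centre is (544.3, −206.3) mm, against (545.2, −205.5) for the base tin at the start. Both long sides measure −61.5°. The top-camera crops before and after the pack was lifted show the column in the same place.
- **Pack:** it hangs upright, and its position in the grip has not changed since the pinch. By the lift height its foot is about 87 mm above the deck. The last force readings were −3.5 N and −2.2 N, roughly its weight given the noise.
- **Surroundings:** in the last scene and top views the purple boxes, jar, globe and round tin look unmoved. I did not re-check the horn and bowl, but the arm never went near them.

**Disagreements**
- The gripper read 47.4 mm on the pressed catches, where 50 mm was expected. I put this down to finger or pad give. The pictures show both catches pressed in evenly, and the pack came out freely.
- The wrist and top cameras differed by about 2 mm on the pack's centre, so I aimed between the two.
- I mistyped one 2.3 mm shift above the pack and corrected it before descending. It touched nothing.

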